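# Blow specimen jars clean and dispatch them

### The job

Stand every specimen jar upright in the steel blow-off tray; with all of them there, turn the yellow air valve fully open and press the red pulse plunger right down to its stop, then let it spring back. After that turn the valve fully closed again, and only then move all the jars to the green dispatch tray, standing upright on its floor. Leave the other things on the bench where they are.

Things in the scene. Friction and masses are not known exactly. Their poses are not given: they have to be found in the camera images.
- jarA_center (a point): Centre (half-way up) of a squat amber-glass specimen jar with a paper band and a white screw lid, standing upright: a plain cylinder, 52 mm in diameter over its whole height of 62 mm, about 0.16 kg. z is its axis. Two or three of the four jars are present; an absent one reads None. They start on the open bench, x 0.43 to 0.63, y -0.19 to -0.36.
- jarB_center (a point): Centre (half-way up) of a squat amber-glass specimen jar with a paper band and a blue screw lid, standing upright: a plain cylinder, 52 mm in diameter over its whole height of 62 mm, about 0.16 kg. z is its axis. Two or three of the four jars are present; an absent one reads None. They start on the open bench, x 0.43 to 0.63, y -0.19 to -0.36.
- jarC_center (a point): Centre (half-way up) of a squat amber-glass specimen jar with a paper band and a yellow screw lid, standing upright: a plain cylinder, 52 mm in diameter over its whole height of 62 mm, about 0.16 kg. z is its axis. Two or three of the four jars are present; an absent one reads None. They start on the open bench, x 0.43 to 0.63, y -0.19 to -0.36.
- jarD_center (a point): Centre (half-way up) of a squat amber-glass specimen jar with a paper band and a red screw lid, standing upright: a plain cylinder, 52 mm in diameter over its whole height of 62 mm, about 0.16 kg. z is its axis. Two or three of the four jars are present; an absent one reads None. They start on the open bench, x 0.43 to 0.63, y -0.19 to -0.36.
- blowtray_floor (a point): Blow-off tray: bare steel, dark air holes in its floor, dark nozzle bar (45 mm tall, 20 mm thick) outside its +x end; 250 x 125 mm (long along its x), rim 15 mm above the bench, walls 5 mm, flat inner floor 240 x 115 mm. Fixed. This point: centre of the inner floor, 5 mm above the bench, with the tray's axes. Three jars fit in a row along x, 75 mm apart. The two trays may change places.
- outtray_floor (a point): Dispatch tray: green plastic with a black rubber inlay; 250 x 125 mm (long along its x), rim 15 mm above the bench, walls 5 mm, flat inner floor 240 x 115 mm. Fixed. This point: centre of the inner floor, 5 mm above the bench, with the tray's axes. Three jars fit in a row along x, 75 mm apart. The two trays may change places.
- valve (a joint): Air ball valve: yellow lever turning level about an upright pivot. 0 = closed (lever across the copper pipe, along the manifold's -y), 1.571 = open (along the pipe, the manifold's -x, away from the plunger); grows clockwise seen from above. Hard stops at both; friction 0.12 N m, stays where left. May start up to 0.45 open.
- valve_pivot (a point): The valve's pivot at the lever's mid height, 107 mm above the bench, with the manifold's axes (x along the copper pipe towards the plunger, z up). Lever hub 26 mm across. The grey manifold stands on a 270 x 90 mm plate and is fixed; the pipe, 22 mm thick, has its axis 55 mm above the bench.
- valve_grip (a point): Point on the yellow lever to hold or push, 70 mm from the pivot, at the lever's mid height. The lever is a bar 14 mm wide and 14 mm tall, reaching from 25 to 95 mm from the pivot; the point turns with it and the lever points along its -y. Free below: 34 mm over the pipe, 85 mm elsewhere.
- plunger (a joint): The pulse plunger: 0 = up, 0.018 = fully down at its stop (metres). The spring takes 3 N to start and about 8.5 N at the stop, and pushes it up again when let go.
- plunger_top (a point): Centre of the top of the red plunger head, a disc 44 mm across and 12 mm thick on an aluminium cylinder on the manifold, 100 mm from the valve's pivot along the manifold's x. With the plunger up it is 122 mm above the bench; it moves straight down.
- dish_mid (a point): Bystander: centre of a flat white closed dish, 48 mm across and 14 mm tall, lying loose among the jars. Leave alone.
- beaker: Bystander: white cup, 72 mm across and 85 mm tall, origin under its foot. Leave alone.
- reagent: Bystander: amber bottle, 60 mm across and 130 mm tall, origin under its foot. Leave alone.
- eraser: Bystander: black rubber block 50 x 24 x 14 mm, origin under its centre. Leave alone.

How it is judged (in metres and radians):
On the way, in this order (a step that is already met when the one before it is completed fails the run):
1. every jar present stands upright in the steel blow-off tray (x of jarA_center in the frame of blowtray_floor between -0.105 and 0.105 m and y of jarA_center in the frame of blowtray_floor between -0.045 and 0.045 m and z of jarA_center in the frame of blowtray_floor between 0.024 and 0.038 m and angle between each of jarA_center, jarB_center, jarC_center, jarD_center's own z axis and vertical below 0.15 rad and x of jarB_center in the frame of blowtray_floor between -0.105 and 0.105 m and y of jarB_center in the frame of blowtray_floor between -0.045 and 0.045 m and z of jarB_center in the frame of blowtray_floor between 0.024 and 0.038 m and x of jarC_center in the frame of blowtray_floor between -0.105 and 0.105 m and y of jarC_center in the frame of blowtray_floor between -0.045 and 0.045 m and z of jarC_center in the frame of blowtray_floor between 0.024 and 0.038 m and x of jarD_center in the frame of blowtray_floor between -0.105 and 0.105 m and y of jarD_center in the frame of blowtray_floor between -0.045 and 0.045 m and z of jarD_center in the frame of blowtray_floor between 0.024 and 0.038 m and linear speed of each of jarA, jarB, jarC, jarD below 0.03 m/s), for 0.3 s.
2. the air valve is fully open (within about 8 degrees of its stop) (value of joint valve above 1.43 rad), for 0.2 s.
3. with the valve open and all jars in the blow-off tray, the plunger is pressed down to its stop (15.5 mm or more of 18) (value of joint plunger above 0.0155 m and value of joint valve above 1.43 rad and x of jarA_center in the frame of blowtray_floor between -0.105 and 0.105 m and y of jarA_center in the frame of blowtray_floor between -0.045 and 0.045 m and z of jarA_center in the frame of blowtray_floor between 0.024 and 0.038 m and angle between each of jarA_center, jarB_center, jarC_center, jarD_center's own z axis and vertical below 0.15 rad and x of jarB_center in the frame of blowtray_floor between -0.105 and 0.105 m and y of jarB_center in the frame of blowtray_floor between -0.045 and 0.045 m and z of jarB_center in the frame of blowtray_floor between 0.024 and 0.038 m and x of jarC_center in the frame of blowtray_floor between -0.105 and 0.105 m and y of jarC_center in the frame of blowtray_floor between -0.045 and 0.045 m and z of jarC_center in the frame of blowtray_floor between 0.024 and 0.038 m and x of jarD_center in the frame of blowtray_floor between -0.105 and 0.105 m and y of jarD_center in the frame of blowtray_floor between -0.045 and 0.045 m and z of jarD_center in the frame of blowtray_floor between 0.024 and 0.038 m), for 0.1 s.
4. the plunger is up and the valve is fully closed again (within about 8 degrees) while no jar is yet in the dispatch tray (value of joint valve below 0.14 rad and value of joint plunger below 0.003 m and not (x of jarA_center in the frame of outtray_floor between -0.105 and 0.105 m and y of jarA_center in the frame of outtray_floor between -0.045 and 0.045 m and z of jarA_center in the frame of outtray_floor between 0.024 and 0.038 m and angle between jarA_center's own z axis and vertical below 0.15 rad) and not (x of jarB_center in the frame of outtray_floor between -0.105 and 0.105 m and y of jarB_center in the frame of outtray_floor between -0.045 and 0.045 m and z of jarB_center in the frame of outtray_floor between 0.024 and 0.038 m and angle between jarB_center's own z axis and vertical below 0.15 rad) and not (x of jarC_center in the frame of outtray_floor between -0.105 and 0.105 m and y of jarC_center in the frame of outtray_floor between -0.045 and 0.045 m and z of jarC_center in the frame of outtray_floor between 0.024 and 0.038 m and angle between jarC_center's own z axis and vertical below 0.15 rad) and not (x of jarD_center in the frame of outtray_floor between -0.105 and 0.105 m and y of jarD_center in the frame of outtray_floor between -0.045 and 0.045 m and z of jarD_center in the frame of outtray_floor between 0.024 and 0.038 m and angle between jarD_center's own z axis and vertical below 0.15 rad)), for 0.2 s.
At the end, for the whole second after the job is handed in: Every jar present stands upright (within 8 degrees), at rest, on the floor of the green dispatch tray, inside its rim; the valve is closed within 8 degrees (0.14 rad) and the plunger is up (within 3 mm) (x of jarA_center in the frame of outtray_floor between -0.105 and 0.105 m and y of jarA_center in the frame of outtray_floor between -0.045 and 0.045 m and z of jarA_center in the frame of outtray_floor between 0.024 and 0.038 m and angle between each of jarA_center, jarB_center, jarC_center, jarD_center's own z axis and vertical below 0.15 rad and x of jarB_center in the frame of outtray_floor between -0.105 and 0.105 m and y of jarB_center in the frame of outtray_floor between -0.045 and 0.045 m and z of jarB_center in the frame of outtray_floor between 0.024 and 0.038 m and x of jarC_center in the frame of outtray_floor between -0.105 and 0.105 m and y of jarC_center in the frame of outtray_floor between -0.045 and 0.045 m and z of jarC_center in the frame of outtray_floor between 0.024 and 0.038 m and x of jarD_center in the frame of outtray_floor between -0.105 and 0.105 m and y of jarD_center in the frame of outtray_floor between -0.045 and 0.045 m and z of jarD_center in the frame of outtray_floor between 0.024 and 0.038 m and linear speed of each of jarA, jarB, jarC, jarD below 0.03 m/s and value of joint valve below 0.14 rad and value of joint plunger below 0.003 m); the robot touches nothing.
It fails at once if a bystander (dish) is displaced by more than 50 mm (distance of dish_mid from where it was at the start of the episode above 0.05 m).
It fails at once if a bystander (beaker) is displaced by more than 50 mm (distance of beaker from where it was at the start of the episode above 0.05 m).
It fails at once if a bystander (reagent) is displaced by more than 50 mm (distance of reagent from where it was at the start of the episode above 0.05 m).
It fails at once if a bystander (eraser) is displaced by more than 50 mm (distance of eraser from where it was at the start of the episode above 0.05 m).
Of jarA, jarB, jarC, jarD only 2 to 3 are there at a start; the rules pass over those that are not, and their reading is None.
At some moment in a run one of jarA, jarB, jarC, jarD may be knocked a few centimetres aside while the robot is not near it.
It also fails if it takes over 210 s, if anything falls off the work surface, if the arm or the gripper's body presses on something with over 40 N, if the wrist force passes 120 N, or if a joint passes its speed limit or range.

### The arm

A 6-joint arm with a two-finger parallel gripper is mounted at the origin on the work surface. World frame = base frame: x ahead of the robot, y to its left, z up, the work surface at z = 0. Lengths are in mm, angles in rad, forces in N, time in s.
With the tool pointing down it reaches from about 350 to 975 mm from the base axis. Payload 7.1 kg.
Tool frame: the origin (TCP) lies midway between the tips of the shut fingers; the grasp point (between the pads) lies ctrl.tcp_to_grasp behind it (ctrl.tcp_to_grasp is the distance from the TCP to the grasp point, in mm); z points along the fingers, y is the direction in which the jaws open and shut (so a half turn about z gives the same grasp; the last joint's range is limited). The gripper opens to 88 mm and grips with 3 to 60 N. Pads are 20 mm wide; open, the fingers measure 115 mm over their backs; the gripper's body (75 mm by 178 mm) begins 61 mm behind the grasp point.
Start: joints at [-1.224, 0.423, 1.63, -0, 1.089, -0.019], TCP at [223.577, -583.625, 222.675] pointing down, gripper open.
Joint ranges: [-3, 3], [-0.9, 2.11], [0.09, 2.58], [-1.31, 4.45], [0.11, 2.69], [-2.54, 2.54]. Speed limits (rad/s): [2.39, 2.39, 3.01, 3.14, 3.14, 3.14].

### API

Orientations are given as a rotation vector (axis times angle).
In Python, from workcell import ctrl gives the robot as it stands.
- The arm moves only by the tool play_rows, never from a script. Its argument "increments" is text: rows parted by semicolons, each of 5 numbers parted by spaces: the opening, from 0 (shut) to 1 (fully open), then the shift along the world's x, y, z in m, then the turn about the world's z in degrees. A call has 1 to 20 rows; each row shifts and turns the commanded pose from where the row before left it; what a row does not reach is not made up. A row lasts 1/10 s, in which the tool goes at most 50 mm and 8.59 degrees, less where a joint would pass 70% of its speed; a pose out of reach is approached as far as the arm can. A call is refused whole if a number of a shift passes 0.05 or a number of a turn 8.59, either way. A call with a gripper value outside its range is refused whole. The fingers move at their own pace and stop on an object; the grip force is fixed at half the most. Time passes only in rows, so rows that do not move let the fingers close. It gives the time, the measured TCP pose, the force and the opening at its end, in the units of the state.
- ctrl.get_obs(): the state, without advancing time (a new reading comes with each control period).
- ctrl.get_image(name): name is "scene" or "top"; returns a dict with "img" (480x640x3 uint8, red, green, blue), "range_z" (480x640 float32, mm along the optical axis (not along the pixel's ray), 0 where there is no reading), "vertical_fov" (degrees; the focal length in pixels is half the picture's height over the tangent of half this angle, whatever the lens; pixels are square), "cx", "cy" (the principal point, pixels), "k1" (the pictures are not rectified: a ray, as slopes to the right and down, at radius r is drawn at 1 + k1 r^2 times it, then the intrinsics apply), "origin" and "attitude" of the camera in the world. Camera axes: x right, y down, z forward; pixel columns grow to the right and rows downward; lengths in mm; the calibration is good to about 2 mm. A picture is of the moment at which its call begins.
- ctrl.close_job(): hands the job in, once; it reports no verdict.
The state is a dict: "t": time; "qpos": joint angles; "qvel": joint speeds; "joint_torque": joint torques, N m; "ee_pos": TCP position; "orientation": TCP orientation; "ft_force": force on the tool from outside, world axes, zero at the start; "moment": the same for the moment, N m; "width": finger opening in mm.
Only numpy, scipy, OpenCV 4.12 (cv2) and the standard library are available. Lean on these libraries where they do the work, as an engineer would, in place of code of your own. Each camera call takes 0.05 s, during which the arm holds its last target. There are 200 camera calls.

## Working session

There is one attempt and no reset: what is moved stays moved. The work goes in short steps, Python scripts to look and compute and a tool call to move; the robot and the scene stay as the last step left them, time stands still between calls to the robot, and variables do not carry over. Pictures are saved under pics/ and viewed, on a budget of 14 in all, crops included, one or two more only if the job needs it, and the job is handed in when it is done.

Besides the shell and the picture viewer there is one more tool, called by a JSON object that holds its "op" and its "data". play_rows: Moves the arm, as the interface text tells. Its arguments: {"type":"object","properties":{"increments":{"type":"string"}},"required":["increments"]}

```bash
mkdir -p pics
cat > h.py <<'E'
import numpy as np, cv2
from workcell import ctrl
def grab(name, fn=None):
    d=ctrl.get_image(name)
    if fn: cv2.imwrite('pics/'+fn, d['img'][:,:,::-1])
    return d
def R_of(d):
    a=np.array(d['attitude'],float)
    return a if a.shape==(3,3) else cv2.Rodrigues(a.reshape(3,1))[0]
def ray(d,u,v):
    f=240/np.tan(np.radians(d['vertical_fov'])/2)
    K=np.array([[f,0,d['cx']],[0,f,d['cy']],[0,0,1]])
    p=cv2.undistortPoints(np.array([[[u,v]]],float),K,np.array([d['k1'],0,0,0.]))[0,0]
    return np.array([p[0],p[1],1.])
def onplane(d,u,v,z):
    o=np.array(d['origin'],float); r=R_of(d)@ray(d,u,v)
    return o+r*(z-o[2])/r[2]
def bydepth(d,u,v):
    z=d['range_z'][int(round(v)),int(round(u))]
    return np.array(d['origin'],float)+R_of(d)@(ray(d,u,v)*z)
def cloud(d):
    f=240/np.tan(np.radians(d['vertical_fov'])/2)
    K=np.array([[f,0,d['cx']],[0,f,d['cy']],[0,0,1]])
    vv,uu=np.mgrid[0:480,0:640]
    p=cv2.undistortPoints(np.stack([uu,vv],-1).reshape(-1,1,2).astype(float),K,np.array([d['k1'],0,0,0.]))[:,0]
    c=np.c_[p,np.ones(len(p))]*d['range_z'].reshape(-1,1)
    return (np.array(d['origin'],float)+c@R_of(d).T).reshape(480,640,3)
E
python3 - <<'E'
from h import *
for n in('top','scene'):
    d=grab(n,n+'1.png'); print(n,{k:d[k] for k in d if k not in('img','range_z')}, (d['range_z']>0).mean())
print(ctrl.get_obs(), ctrl.tcp_to_grasp)
E
```

```text
top {'vertical_fov': 51.86807704442097, 'cx': 324.6346713876618, 'cy': 244.9622519756747, 'k1': 0.022883587230472048, 'origin': array([ 464.59726169,   24.23566046, 1042.39365985]), 'attitude': array([-2.2015753 ,  2.170716  , -0.13623476])} 0.996005859375
scene {'vertical_fov': 50.866382561584615, 'cx': 319.591692804451, 'cy': 236.29385938001667, 'k1': 0.03669683253258184, 'origin': array([1369.19827268, -123.0767749 ,  725.98571154]), 'attitude': array([-1.74126676, -1.54288472,  0.74619138])} 0.9953743489583333
{'t': 0.1, 'qpos': array([-1.22400028e+00,  4.23777334e-01,  1.63061960e+00, -2.10810129e-05,
        1.08860107e+00, -1.89963681e-02]), 'qvel': array([ 1.48871114e-04, -1.78672933e-03, -3.50195991e-03, -1.54702930e-03,
        3.58747960e-05,  7.79429518e-04]), 'joint_torque': array([-3.96917849e-04, -5.45615530e+01, -2.74325556e+01,  6.45157951e-02,
        1.88282691e-02, -1.53346059e-05]), 'ee_pos': array([ 223.40261887, -583.16102136,  221.96900311]), 'orientation': array([-3.08783101e+00, -5.71150804e-01,  3.88956928e-04]), 'ft_force': array([ 0.45754742, -0.52451754, -0.6514137 ]), 'moment': array([-0.03309531,  0.01157234, -0.00968658]), 'width': 87.97315946307106} 18.700000000000003
```

View pics/top1.png

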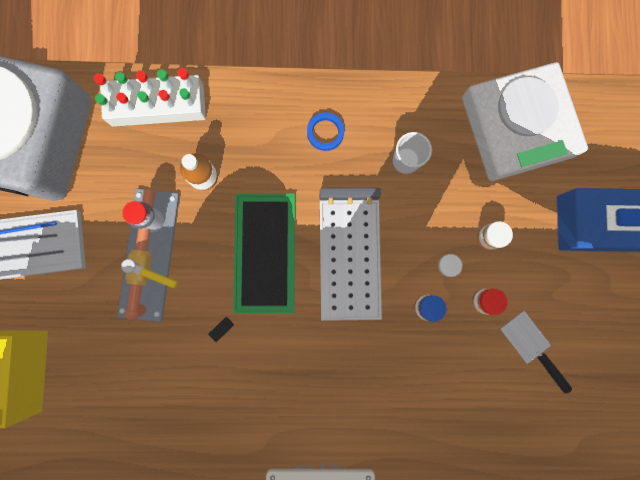

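View pics/scene1.png

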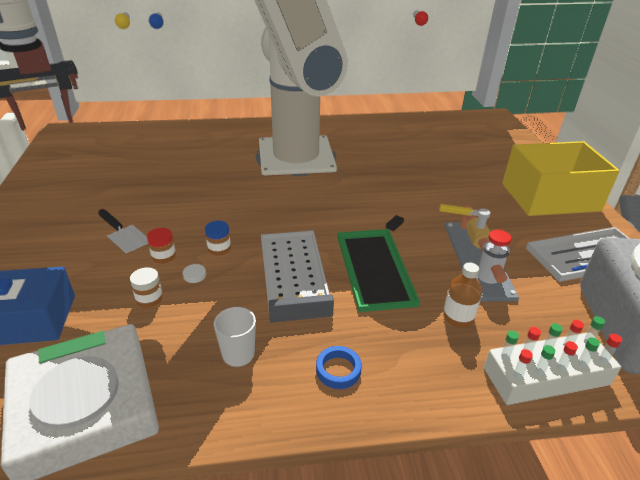

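The top view has +x up and +y left. It shows the white jar at (496,235), blue at (432,308), red at (492,301) and the dish at (451,265). The steel tray is at (350,255), the green tray at (265,253), the plunger at (134,213), and the lever from (130,265) to (175,285), partly open. Next I measure them.

```bash
cat > m.py <<'E'
from h import *
def jars(d,P,verb=True):
    im=d['img'].astype(int); hsv=cv2.cvtColor(d['img'],cv2.COLOR_RGB2HSV).astype(int)
    H,S,V=hsv[...,0],hsv[...,1],hsv[...,2]
    z=P[...,2]; out={}
    hi=(z>50)&(z<82)
    cols={'A':(S<60)&(V>140),'B':(H>100)&(H<128)&(S>120),'D':((H<6)|(H>172))&(S>150)&(V>70)}
    for k,m in cols.items():
        n,l,s,c=cv2.connectedComponentsWithStats((m&hi).astype(np.uint8))
        for i in range(1,n):
            if 200<s[i,4]<1200:
                q=P[l==i]; top=q[q[:,2]>np.median(q[:,2])-4]
                (cx,cy),r=cv2.minEnclosingCircle((top[:,:2]).astype(np.float32))
                if r<36 and r>20: out.setdefault(k,[]).append((round(cx,1),round(cy,1),round(r,1),round(float(np.median(top[:,2])),1)))
    return out
E
python3 - <<'E'
from m import *
for n in('top','scene'):
    d=grab(n); P=cloud(d); print(n,jars(d,P))
    z=P[...,2]; hsv=cv2.cvtColor(d['img'],cv2.COLOR_RGB2HSV); H,S,V=[hsv[...,i].astype(int) for i in range(3)]
    if n=='top':
        for nm,m,a in (('lever',(H>20)&(H<32)&(S>150)&(z>95)&(z<125),100),('plunger',((H<6)|(H>172))&(S>150)&(z>110)&(z<135),100),
          ('green',(H>45)&(H<85)&(S>80)&(z>5)&(z<28),500),('black',(V<50)&(z<15)&(z>-5),800),
          ('steel',(S<40)&(V>90)&(z<25)&(z>-5),3000),('plate',(S<70)&(V>60)&(z<30)&(P[...,1]>250)&(P[...,1]<450)&(z>-2),1000),
          ('nozzle',(z>35)&(z<55)&(abs(P[...,1])<90)&(P[...,0]>400),100),
          ('dish',(S<50)&(V>120)&(z>5)&(z<25)&(P[...,1]<-120)&(P[...,0]>350),150),
          ('pipe',(H<18)&(S>60)&(z>55)&(z<75)&(P[...,1]>250)&(P[...,1]<400),50),('erase',(V<60)&(z>5)&(z<25)&(P[...,1]>120),50)):
            k,l,s,c=cv2.connectedComponentsWithStats(m.astype(np.uint8))
            for i in range(1,k):
                if s[i,4]>a:
                    q=P[l==i]; r=cv2.minAreaRect(q[:,:2].astype(np.float32))
                    print(nm,s[i],np.round(r[0],1),np.round(r[1],1),round(r[2],2),'z',np.round(np.percentile(q[:,2],[10,50,90]),1))
E
```

```text
top {'A': [(586.9, -355.9, 26.2, 63.2)], 'B': [(436.7, -219.4, 25.7, 62.8)], 'D': [(450.5, -342.3, 26.1, 63.2)]}
lever [140 269  38  19 283] [487.2 306.6] [70.  13.8] 68.7 z [110.1 113.3 115.6]
lever [   0  334   20   94 1114] [300.9 572.7] [161.8  37.1] 0.9 z [ 98.5 113.  120.2]
plunger [123 201  24  23 431] [608.5 353.2] [41.7 41.3] 76.0 z [119.4 121.8 123.9]
green [ 233  193   62  120 1828] [547. 121.] [249. 125.] 0.69 z [ 5.5  9.  16.6]
black [ 242  202   45  103 4556] [546.4 121.6] [216.   92.2] 1.16 z [3.5 5.8 8.3]
steel [ 320  198   62  123 6761] [535.8 -58.9] [253.3 126.6] 1.8 z [ 3.5  6.1 13.9]
steel [   0  210   86   70 4592] [556.3 581.2] [121.9 172.2] 8.4 z [ 1.4  4.1 14.7]
plate [ 147  190   32   87 1712] [584.  334.8] [ 50.1 176.9] 85.14 z [ 9.2 12.  14.7]
nozzle [320 187  48  17 534] [664.6 -42. ] [32.6 97.2] 2.83 z [38.6 45.1 47.6]
dish [463  93  32  88 275] [ 800.5 -329.2] [196.2   7.8] 18.26 z [10.6 17.3 23. ]
dish [398 145  23  20 273] [ 760.8 -181.8] [50.1 33.7] 73.85 z [ 5.6  7.9 20.4]
dish [438 254  24  23 425] [ 524.9 -269. ] [47.3 46.5] 30.26 z [12.5 14.9 17.4]
pipe [143 189  12  19 161] [646.9 349.8] [22.1 35. ] 87.03 z [59.7 64.  67.2]
pipe [135 228  15  24 252] [563.4 356.5] [46.2 24.1] 0.57 z [59.8 64.1 67. ]
pipe [125 283  18  37 426] [442.9 368.4] [23.7 69.9] 84.64 z [59.  63.8 67.7]
erase [ 242  202   25  103 1539] [545.9 143.3] [214.8  48.5] 0.56 z [5.3 6.6 8.6]
erase [209 318  24  23 271] [387.3 205.9] [22.2 49.1] 45.81 z [11.5 13.9 16.3]
scene {'A': [(586.0, -352.5, 28.4, 60.9), (741.5, -172.6, 30.6, 72.9), (768.4, -177.1, 30.2, 72.4)], 'B': [(437.8, -217.5, 27.3, 60.7)], 'D': [(451.2, -338.8, 28.7, 60.8)]}
```

Run:
```python
from m import *
d=grab('top'); P=cloud(d); z=P[...,2]
for u,v in ((560,195),(560,220),(560,245),(570,220),(600,180),(552,220)): print('box',u,v,P[v,u].round())
for u,v in ((197,167),(205,180),(138,208),(412,150)): print(u,v,P[v,u].round())
S=cv2.cvtColor(d['img'],cv2.COLOR_RGB2HSV).astype(int)
m=(z>8)&(z<25)
for y0 in (-58.9,121):
  for x in (460,500,540,580,620):
    q=P[(abs(P[...,0]-x)<20)&m&(abs(P[...,1]-y0)<75)][:,1]-y0
    print(y0,x,np.round([np.median(q[q<-40]),np.median(q[q>40])],1),len(q))
sel=P[(P[...,2]>100)&(P[...,2]<140)&(P[...,0]>620)&(P[...,1]>200)&(P[...,1]<330)]
print('reagent',len(sel),np.median(sel,0) if len(sel) else '')
```

```text
box 560 195 [ 677. -502.   22.]
box 560 220 [ 623. -502.   19.]
box 560 245 [ 571. -503.   13.]
box 570 220 [ 618. -504.   54.]
box 600 180 [ 715. -601.    2.]
box 552 220 [ 626. -494.    1.]
197 167 [700. 243. 110.]
205 180 [684. 236.  68.]
138 208 [617. 346. 122.]
412 150 [ 773. -191.    6.]
-58.9 460 [-59.  58.] 224
-58.9 500 [-58.3  58.6] 217
-58.9 540 [-57.4  60.9] 249
-58.9 580 [-57.9  61.4] 215
-58.9 620 [-55.7  62.2] 214
121 460 [-59.8  57.9] 220
121 500 [-59.2  57.8] 235
121 540 [-60.2  57.9] 234
121 580 [-59.3  59.3] 233
121 620 [-58.7  59.3] 234
reagent 583 [835.52156532 266.93358305 105.1790577 ]
```

{"op": "play_rows", "data": {"increments": "1 .045 .028 0 -2.6;1 .045 .028 0 -2.6;1 .045 .028 0 -2.6;1 .045 .028 0 -2.6;1 .045 .028 0 -2.6;1 .045 .028 0 -2.6;1 .045 .028 0 -2.6;1 .048 .033 0 -2.6;1 0 0 -.04 0;1 0 0 -.04 0;1 0 0 0 0"}}

```text
t: 1.35
ee_pos: [558.9, -367.5, 137.0]
orientation: [-3.136, -0.006, 0.014]
ft_force: [-0.5, -0.2, -0.0]
width: 88.1
```

{"op": "play_rows", "data": {"increments": "1 .028 .013 0 0;1 0 0 0 0;1 0 0 -.03 0;1 0 0 -.03 0;1 0 0 -.03 0;1 0 0 -.025 0;1 0 0 0 0;1 0 0 0 0"}}

```text
t: 2.15
ee_pos: [590.2, -358.2, 29.0]
orientation: [3.141, 0.003, 0.001]
ft_force: [0.3, 0.6, -0.6]
width: 88.1
```

{"op": "play_rows", "data": {"increments": "1 -.003 .004 -.006 0;1 0 0 0 0;0 0 0 0 0;0 0 0 0 0;0 0 0 0 0;0 0 0 0 0;0 0 0 0 0;0 0 0 0 0"}}

```text
t: 2.95
ee_pos: [587.0, -353.4, 21.7]
orientation: [3.142, 0.004, 0.0]
ft_force: [-0.1, 0.6, 0.9]
width: 51.4
```

{"op": "play_rows", "data": {"increments": "0 0 0 .025 0;0 0 0 .035 0;0 0 0 .04 0;0 .003 .033 0 0;0 .003 .033 0 0;0 .003 .033 0 0;0 .003 .033 0 0;0 .003 .033 0 0;0 .003 .033 0 0;0 .003 .033 0 0;0 .003 .033 0 0;0 0 .033 0 0;0 0 0 0 0;0 0 0 0 0"}}

```text
t: 4.35
ee_pos: [610.8, -55.9, 121.5]
orientation: [3.141, 0.007, -0.001]
ft_force: [-0.7, -0.4, -0.3]
width: 51.2
```

{"op": "play_rows", "data": {"increments": "0 0 0 -.03 0;0 0 0 -.03 0;0 0 0 -.025 0;0 0 0 -.007 0;0 0 0 -.002 0;0 0 0 0 0;.8 0 0 0 0;.8 0 0 0 0;.8 0 0 0 0;.8 0 0 .02 0;.9 0 0 .04 0;1 0 0 .04 0;1 -.034 -.035 0 0;1 -.034 -.035 0 0;1 -.034 -.035 0 0;1 -.034 -.035 0 0;1 -.034 -.02 0 0;1 0 0 0 0;1 0 0 0 0"}}

```text
t: 6.25
ee_pos: [440.9, -217.0, 128.3]
orientation: [3.141, 0.001, 0.002]
ft_force: [0.4, 0.4, -0.8]
width: 87.6
```

Next is jar B at (437,-218.5).

{"op": "play_rows", "data": {"increments": "1 -.004 -.002 -.03 0;1 0 0 -.035 0;1 0 0 -.035 0;1 0 0 -.006 0;1 0 0 0 0;0 0 0 0 0;0 0 0 0 0;0 0 0 0 0;0 0 0 0 0;0 0 0 0 0"}}

```text
t: 7.25
ee_pos: [437.3, -218.6, 22.3]
orientation: [3.141, 0.004, 0.002]
ft_force: [1.0, -1.9, 6.8]
width: 51.5
```

{"op": "play_rows", "data": {"increments": "0 0 0 .025 0;0 0 0 .035 0;0 0 0 .04 0;0 .02 .033 0 0;0 .02 .033 0 0;0 .02 .033 0 0;0 .02 .03 0 0;0 .02 .03 0 0;0 0 0 0 0;0 0 0 0 0"}}

```text
t: 8.25
ee_pos: [536.7, -58.9, 121.4]
orientation: [3.142, 0.007, -0.001]
ft_force: [-0.5, -0.3, -1.1]
width: 51.7
```

{"op": "play_rows", "data": {"increments": "0 0 0 -.03 0;0 0 0 -.03 0;0 0 0 -.025 0;0 0 0 -.007 0;0 0 0 -.002 0;0 0 0 0 0;.8 0 0 0 0;.8 0 0 0 0;.8 0 0 0 0;.8 0 0 .02 0;.9 0 0 .04 0;1 0 0 .04 0;1 -.012 -.035 0 0;1 -.012 -.035 0 0;1 -.012 -.035 0 0;1 -.012 -.035 0 0;1 -.012 -.035 0 0;1 -.012 -.035 0 0;1 -.012 -.035 0 0;1 -.002 -.035 0 0"}}

```text
t: 10.25
ee_pos: [449.6, -340.6, 128.0]
orientation: [-3.141, -0.004, 0.001]
ft_force: [0.9, 0.4, 0.7]
width: 88.0
```

Run:
```python
from m import *
d=grab('top','p3.png'); print(jars(d,cloud(d)), ctrl.get_obs()['ee_pos'])
d=grab('scene','s3.png'); print(jars(d,cloud(d)), ctrl.get_obs()['ee_pos'])
```

```text
{'A': [(612.2, -58.6, 25.9, 67.9)], 'B': [(536.3, -62.1, 25.5, 67.6)]} [ 450.9408254  -345.63259853  128.6569384 ]
{'A': [(612.4, -56.9, 26.8, 65.9), (747.9, -175.1, 31.8, 73.4), (763.3, -175.9, 31.6, 72.5)], 'B': [(537.2, -60.6, 28.1, 66.0)], 'D': [(452.2, -338.2, 28.6, 60.9)]} [ 451.11668278 -343.30114522  128.43488041]
```

{"op": "play_rows", "data": {"increments": "1 0 .002 -.03 0;1 0 0 -.035 0;1 0 0 -.035 0;1 0 0 -.006 0;1 0 0 0 0;0 0 0 0 0;0 0 0 0 0;0 0 0 0 0;0 0 0 0 0;0 0 0 0 0"}}

```text
t: 11.35
ee_pos: [451.6, -338.2, 22.5]
orientation: [3.14, 0.005, 0.003]
ft_force: [-0.7, -1.9, 3.7]
width: 51.1
```

{"op": "play_rows", "data": {"increments": "0 0 0 .025 0;0 0 0 .035 0;0 0 0 .04 0;0 .002 .033 0 0;0 .002 .033 0 0;0 .002 .033 0 0;0 .002 .033 0 0;0 .002 .033 0 0;0 0 .033 0 0;0 0 .033 0 0;0 0 .033 0 0;0 0 .018 0 0;0 0 0 0 0;0 0 0 0 0"}}

```text
t: 12.75
ee_pos: [460.9, -55.3, 121.7]
orientation: [3.141, 0.006, -0.0]
ft_force: [-0.2, -1.1, -2.5]
width: 51.3
```

{"op": "play_rows", "data": {"increments": "0 0 -.004 -.03 0;0 0 0 -.03 0;0 0 0 -.025 0;0 0 0 -.007 0;0 0 0 -.002 0;0 0 0 0 0;.8 0 0 0 0;.8 0 0 0 0;.8 0 0 0 0;.8 0 0 .02 0;.9 0 0 .04 0;.5 0 0 .04 0;0 0 .03 .04 0;0 0 .04 .02 0;0 0 .04 0 0;0 0 .04 0 0;0 0 .04 0 0;0 0 0 0 0;0 0 0 0 0"}}

```text
t: 14.65
ee_pos: [460.7, 131.2, 187.8]
orientation: [3.141, 0.008, 0.0]
ft_force: [0.4, 1.1, -0.1]
width: 17.8
```

Run:
```python
from m import *
d=grab('scene','s4.png'); print(jars(d,cloud(d)))
d=grab('top','p4.png'); print(jars(d,cloud(d)), ctrl.get_obs()['ee_pos'])
```

```text
{'A': [(611.4, -56.1, 27.7, 66.1), (746.1, -175.8, 31.2, 73.0), (766.5, -176.6, 31.3, 72.9)], 'B': [(537.8, -58.4, 26.6, 66.0)], 'D': [(461.1, -57.3, 30.0, 65.7)]}
{'A': [(756.2, -179.4, 30.3, 72.3), (612.1, -58.7, 26.0, 67.9)], 'B': [(536.0, -62.1, 25.4, 67.9)], 'D': [(460.8, -62.1, 25.5, 67.6)]} [460.75360883 129.89422019 187.6745263 ]
```

View pics/s4.png

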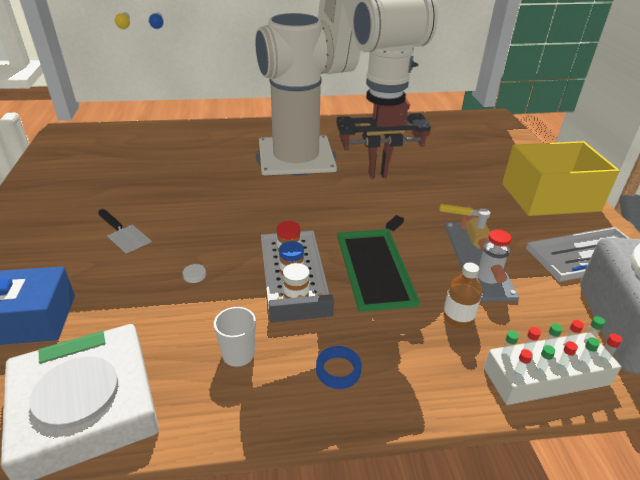

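{"op": "play_rows", "data": {"increments": "0 .01 .0313 0 0;0 .01 .0313 0 0;0 .01 .0313 0 0;0 .01 .0313 0 0;0 .01 .0313 0 0;0 0 0 -.03 0;0 0 0 -.03 0;0 0 0 -.03 0;0 0 0 -.0055 0;0 0 0 0 0;0 0 0 0 0"}}

```text
t: 15.85
ee_pos: [512.0, 286.8, 93.4]
orientation: [-3.141, -0.003, -0.002]
ft_force: [-0.2, -0.4, -0.4]
width: 0.6
```

{"op": "play_rows", "data": {"increments": "0 -.0065 .002 0 0;0 -.0065 .002 0 0;0 -.0085 .002 0 0;0 -.0085 .002 0 0;0 -.0085 .0045 0 0;0 -.0085 .0045 0 0;0 -.007 .007 0 0;0 -.007 .007 0 0;0 -.005 .009 0 0;0 -.005 .009 0 0;0 -.002 .006 0 0;0 -.002 .006 0 0;0 0 0 0 0;0 0 0 0 0;0 0 0 0 0"}}

```text
t: 17.35
ee_pos: [435.9, 347.9, 92.1]
orientation: [3.142, 0.004, -0.001]
ft_force: [0.0, -0.4, 0.9]
width: 0.6
```

{"op": "play_rows", "data": {"increments": "0 0 .002 0 0;0 0 .002 0 0;0 0 0 0 0;0 0 0 0 0"}}

```text
t: 17.75
ee_pos: [435.8, 351.9, 92.1]
orientation: [3.141, 0.004, -0.001]
ft_force: [-0.5, -1.4, -0.5]
width: 0.4
```

Run:
```python
from m import *
d=grab('scene','s5.png'); print(jars(d,cloud(d)), ctrl.get_obs()['ft_force'],ctrl.get_obs()['ee_pos'])
d=grab('top','p5.png');P=cloud(d);z=P[...,2]
hsv=cv2.cvtColor(d['img'],cv2.COLOR_RGB2HSV).astype(int);m=(hsv[...,0]>20)&(hsv[...,0]<32)&(hsv[...,1]>150)&(z>95)&(z<125)&(P[...,1]<450)
q=P[m]; print(len(q), cv2.minAreaRect(q[:,:2].astype(np.float32)) if len(q) else '')
cv2.imwrite('pics/c5.png',cv2.resize(np.hstack([d['img'][170:350,60:300,::-1],cv2.resize(grab('scene')['img'][170:320,400:600,::-1],(240,180))]),(800,300)))
```

```text
{'A': [(611.4, -56.6, 27.7, 65.9), (745.7, -173.0, 31.2, 72.9), (766.2, -176.8, 31.5, 72.6)], 'B': [(536.8, -59.6, 27.2, 66.0)], 'D': [(461.7, -60.1, 27.4, 65.5)]} [-1.42861717 -1.07265939  0.75974793] [435.73913158 351.93199978  92.10230498]
58 ((476.4389343261719, 364.2569885253906), (13.101103782653809, 11.45192813873291), 1.755420207977295)
```

View pics/c5.png

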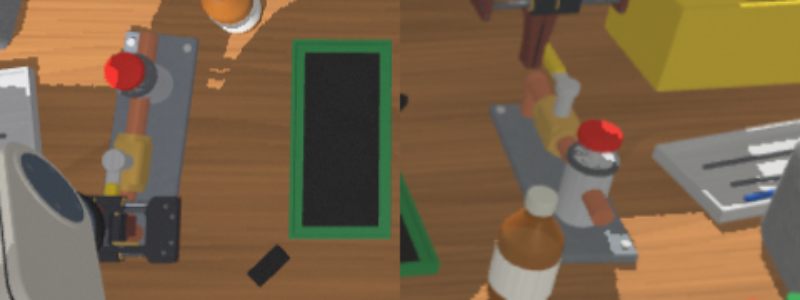

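The crop shows the lever lying nearly along the pipe towards -x. The force has not risen yet, so I push on until it reaches the stop.

{"op": "play_rows", "data": {"increments": "0 0 .003 0 0;0 0 0 0 0;0 0 0 0 0"}}

```text
t: 18.2
ee_pos: [435.7, 355.0, 92.1]
orientation: [3.141, 0.004, -0.001]
ft_force: [-2.0, -2.8, 1.3]
width: 0.4
```

{"op": "play_rows", "data": {"increments": "0 0 .003 0 0;0 0 0 0 0;0 0 0 0 0"}}

```text
t: 18.5
ee_pos: [435.5, 355.4, 92.0]
orientation: [3.137, 0.005, -0.003]
ft_force: [0.2, -15.8, 5.3]
width: 0.3
```

{"op": "play_rows", "data": {"increments": "0 0 -.01 0 0;0 0 -.01 0 0;0 0 0 .035 0;0 0 0 .035 0;0 .03 .003 0 0;0 .03 .003 0 0;0 .03 .003 0 0;0 .03 .003 0 0;0 .03 .003 0 0;0 .023 .002 0 0;0 0 0 0 0;0 0 0 0 0"}}

```text
t: 19.7
ee_pos: [608.7, 354.8, 161.7]
orientation: [-3.142, -0.003, 0.001]
ft_force: [-0.5, -0.0, -0.9]
width: 0.4
```

Run:
```python
from m import *
d=grab('scene','s6.png'); print(jars(d,cloud(d)), ctrl.get_obs()['ft_force'],ctrl.get_obs()['ee_pos'])
```

```text
{'A': [(612.1, -57.5, 27.2, 66.1), (741.0, -172.6, 30.6, 72.8), (765.3, -176.8, 31.6, 72.6)], 'B': [(538.1, -60.0, 27.1, 65.9)], 'D': [(462.7, -59.3, 27.2, 65.8)]} [-0.08415419  0.53248651  0.66488498] [608.00346122 354.82348412 161.78044439]
```

View pics/s6.png

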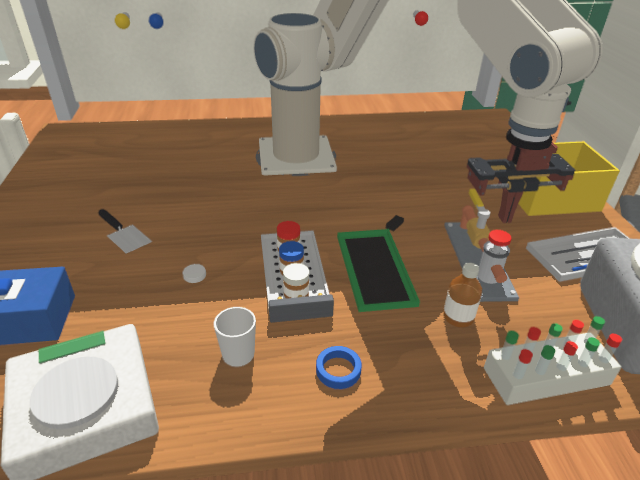

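The jars stand in the tray, the lever at (475,205) lies along the pipe, and the fingers are above the plunger. I press now.

{"op": "play_rows", "data": {"increments": "0 0 0 -.02 0;0 0 0 -.015 0;0 0 0 -.01 0;0 0 0 -.006 0;0 0 0 -.004 0;0 0 0 0 0;0 0 0 0 0"}}

```text
t: 20.45
ee_pos: [607.5, 354.9, 107.4]
orientation: [3.141, 0.005, -0.004]
ft_force: [-7.1, -0.8, 6.4]
width: 0.4
```

{"op": "play_rows", "data": {"increments": "0 0 0 -.002 0;0 0 0 0 0;0 0 0 0 0"}}

```text
t: 20.75
ee_pos: [607.8, 355.0, 105.8]
orientation: [3.141, 0.005, -0.003]
ft_force: [-6.0, -1.5, 7.7]
width: 0.7
```

{"op": "play_rows", "data": {"increments": "0 0 0 -.003 0;0 0 0 -.002 0;0 0 0 0 0;0 0 0 0 0;0 0 0 0 0"}}

```text
t: 21.25
ee_pos: [608.1, 355.1, 104.1]
orientation: [3.141, 0.005, -0.002]
ft_force: [-13.0, -6.6, 27.5]
width: 0.4
```

{"op": "play_rows", "data": {"increments": "0 0 0 .01 0;0 0 0 .02 0;0 0 0 .03 0;0 -.028 .008 .01 0;0 -.028 .008 0 0;0 -.028 .008 0 0;0 -.028 .008 0 0;0 -.028 .008 0 0;0 -.026 .007 0 0;0 0 0 0 0;0 0 0 0 0"}}

```text
t: 22.35
ee_pos: [443.1, 402.5, 170.5]
orientation: [-3.141, -0.006, -0.001]
ft_force: [0.6, 0.2, 0.1]
width: 0.5
```

Run:
```python
from m import *
d=grab('scene','s7.png'); print(jars(d,cloud(d)), ctrl.get_obs()['ft_force'],ctrl.get_obs()['ee_pos'])
d=grab('top','p7.png');P=cloud(d);z=P[...,2]; print(jars(d,P))
hsv=cv2.cvtColor(d['img'],cv2.COLOR_RGB2HSV).astype(int);H,S=hsv[...,0],hsv[...,1]
for m in ((H>20)&(H<32)&(S>150)&(z>95)&(z<125)&(P[...,1]<450), ((H<6)|(H>172))&(S>150)&(z>95)&(z<135)&(P[...,1]>300)&(P[...,1]<400)):
    q=P[m]; print(len(q), cv2.minAreaRect(q[:,:2].astype(np.float32)) if len(q) else '', np.median(q[:,2]) if len(q) else '')
```

```text
{'A': [(611.3, -56.2, 28.2, 66.0), (747.9, -174.6, 31.7, 72.9), (763.1, -175.8, 31.9, 72.4)], 'B': [(537.8, -60.1, 27.4, 66.0)], 'D': [(463.0, -59.5, 27.9, 65.8)]} [-0.42729084 -0.39393055 -0.72395329] [443.7156055  402.34865379 170.50675927]
{'A': [(754.6, -179.0, 30.7, 72.7), (612.2, -58.7, 26.3, 67.8)], 'B': [(536.4, -61.7, 25.4, 67.8)], 'D': [(460.8, -61.9, 25.4, 67.6)]}
260 ((448.90850830078125, 366.52252197265625), (13.355711936950684, 68.50460052490234), 87.36322784423828) 112.87592403934667
658 ((739.290283203125, 364.0188903808594), (91.91629791259766, 298.7326354980469), 83.9974136352539) 120.52610091855229
```

{"op": "play_rows", "data": {"increments": "0 0 0 -.03 0;0 0 0 -.03 0;0 0 0 -.018 0;0 0 0 0 0;0 -.003 -.013 0 0;0 -.002 -.008 0 0;0 -.002 -.009 0 0;0 0 -.009 0 0;0 -.001 -.009 0 0;0 .002 -.009 0 0;0 .002 -.009 0 0;0 .005 -.009 0 0;0 .005 -.008 0 0;0 .008 -.007 0 0;0 .008 -.007 0 0;0 .01 -.005 0 0;0 .01 -.005 0 0;0 0 0 0 0;0 0 0 0 0"}}

```text
t: 24.35
ee_pos: [483.7, 295.2, 91.9]
orientation: [-3.142, -0.003, 0.006]
ft_force: [-7.5, 5.5, 3.4]
width: 0.8
```

{"op": "play_rows", "data": {"increments": "0 .003 0 0 0;0 0 0 0 0;0 0 0 0 0"}}

```text
t: 24.65
ee_pos: [484.0, 295.2, 91.7]
orientation: [3.141, 0.003, -0.013]
ft_force: [-18.5, 8.0, 9.2]
width: 0.5
```

{"op": "play_rows", "data": {"increments": "0 -.01 0 0 0;0 -.015 0 0 0;0 0 0 .03 0;0 0 -.02 .03 0;.3 0 -.035 0 0;.6 0 -.035 0 0;1 0 -.035 0 0;1 0 -.035 0 0;1 0 0 0 0;1 0 0 0 0"}}

```text
t: 25.65
ee_pos: [463.0, 134.4, 152.3]
orientation: [3.142, 0.001, 0.001]
ft_force: [0.5, -0.8, -0.3]
width: 45.2
```

Run:
```python
from m import *
d=grab('scene','s8.png'); print(jars(d,cloud(d)), ctrl.get_obs()['ee_pos'])
d=grab('top','p8.png');P=cloud(d);z=P[...,2]; print(jars(d,P))
hsv=cv2.cvtColor(d['img'],cv2.COLOR_RGB2HSV).astype(int);H,S=hsv[...,0],hsv[...,1]
for m in ((H>20)&(H<32)&(S>150)&(z>95)&(z<125)&(P[...,1]<450), ((H<6)|(H>172))&(S>150)&(z>95)&(z<135)&(P[...,1]>300)&(P[...,1]<400)&(P[...,0]<650)):
    q=P[m]; print(len(q), cv2.minAreaRect(q[:,:2].astype(np.float32)) if len(q) else '', np.median(q[:,2]) if len(q) else '')
```

```text
{'A': [(610.8, -57.2, 28.4, 65.9), (741.9, -172.4, 30.6, 72.4), (765.5, -176.6, 31.3, 72.1), (849.0, 337.2, 26.5, 73.3), (883.9, 282.3, 23.0, 67.0)], 'B': [(538.0, -57.7, 27.9, 65.8)], 'D': [(462.0, -59.0, 27.9, 65.7)]} [463.08574055 135.09154857 152.28207309]
{'A': [(757.4, -179.8, 30.8, 72.7), (612.2, -58.8, 26.0, 67.7)], 'B': [(536.3, -62.5, 25.6, 67.8)], 'D': [(460.6, -61.7, 25.4, 67.8)]}
80 ((505.5877990722656, 325.9826965332031), (24.138532638549805, 13.307435989379883), 84.27452087402344) 113.4482172861081
431 ((609.0945434570312, 352.9849548339844), (41.69546127319336, 41.48003387451172), 89.82820892333984) 121.83950523212638
```

View pics/p8.png

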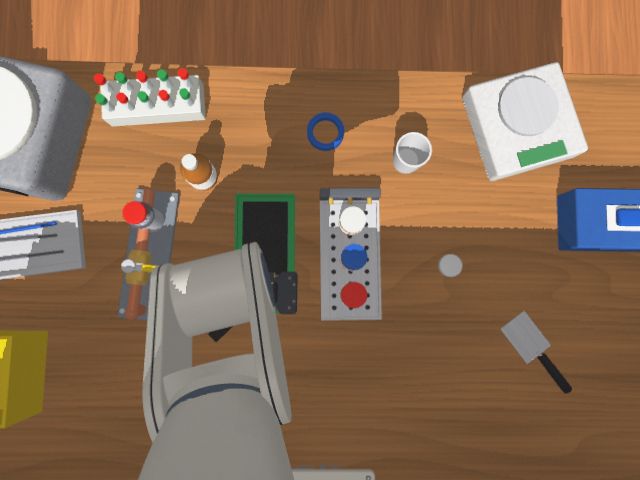

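Closed: the visible part of the lever points along -95°, the stop. The plunger is back up at 122 mm. Next I move the jars, A first.

{"op": "play_rows", "data": {"increments": "1 .0248 -.0322 0 0;1 .0248 -.0322 0 0;1 .0248 -.0322 0 0;1 .0248 -.0322 0 0;1 .0248 -.0322 0 0;1 .0248 -.0322 0 0;1 0 0 -.03 0;1 0 0 0 0;1 0 0 0 0"}}

```text
t: 26.65
ee_pos: [610.9, -56.9, 121.5]
orientation: [-3.141, -0.006, 0.004]
ft_force: [0.1, 0.0, -0.4]
width: 87.7
```

{"op": "play_rows", "data": {"increments": "1 0 0 -.03 0;1 0 0 -.03 0;1 0 0 -.03 0;1 0 0 -.005 0;1 0 0 0 0;0 0 0 0 0;0 0 0 0 0;0 0 0 0 0;0 0 0 0 0;0 0 0 0 0"}}

```text
t: 27.65
ee_pos: [612.0, -58.1, 27.7]
orientation: [-3.142, -0.004, -0.001]
ft_force: [-0.4, -1.9, 6.3]
width: 51.6
```

{"op": "play_rows", "data": {"increments": "0 0 0 .025 0;0 0 0 .035 0;0 0 0 .02 0;0 .002 .03 0 0;0 .002 .03 0 0;0 .002 .03 0 0;0 .002 .03 0 0;0 .002 .03 0 0;0 0 .03 0 0;0 0 0 0 0;0 0 0 0 0;0 0 0 0 0"}}

```text
t: 28.85
ee_pos: [621.5, 121.1, 107.0]
orientation: [3.141, 0.004, -0.001]
ft_force: [0.0, 0.7, -0.6]
width: 52.0
```

{"op": "play_rows", "data": {"increments": "0 0 0 -.03 0;0 0 0 -.03 0;0 0 0 -.014 0;0 0 0 -.004 0;0 0 0 -.001 0;0 0 0 0 0;.8 0 0 0 0;.8 0 0 0 0;.8 0 0 0 0;.8 0 0 .02 0;.9 0 0 .04 0;1 0 0 .04 0;1 -.014 -.03 0 0;1 -.014 -.03 0 0;1 -.014 -.03 0 0;1 -.014 -.03 0 0;1 -.014 -.03 0 0;1 -.014 -.031 0 0;1 0 0 0 0;1 0 0 0 0"}}

```text
t: 30.85
ee_pos: [537.9, -59.5, 128.6]
orientation: [-3.141, -0.002, -0.001]
ft_force: [0.2, -0.1, -0.8]
width: 87.9
```

Run:
```python
from m import *
d=grab('scene','s9.png'); print(jars(d,cloud(d)), ctrl.get_obs()['ee_pos'])
d=grab('top','p9.png');P=cloud(d); print(jars(d,P))
```

```text
{'A': [(622.9, 121.3, 27.8, 66.1), (735.9, -173.4, 28.9, 72.7), (765.4, -176.6, 31.1, 72.9)], 'B': [(537.5, -59.4, 27.5, 66.0)], 'D': [(461.1, -60.4, 29.5, 65.8)]} [538.26191805 -58.89347556 128.5164741 ]
{'A': [(755.7, -179.1, 30.4, 72.8), (622.1, 119.2, 25.5, 67.5)]}
```

Jar A is on the green tray floor. Jar B is next.

{"op": "play_rows", "data": {"increments": "1 0 0 -.03 0;1 0 0 -.03 0;1 0 0 -.03 0;1 0 0 -.011 0;1 0 0 0 0;0 0 0 0 0;0 0 0 0 0;0 0 0 0 0;0 0 0 0 0;0 0 0 0 0"}}

```text
t: 31.95
ee_pos: [538.1, -59.3, 27.8]
orientation: [3.141, 0.004, 0.002]
ft_force: [-0.6, -0.2, 5.2]
width: 51.5
```

{"op": "play_rows", "data": {"increments": "0 0 0 .025 0;0 0 0 .035 0;0 0 0 .02 0;0 .002 .03 0 0;0 .002 .03 0 0;0 .002 .03 0 0;0 .002 .03 0 0;0 .002 .03 0 0;0 0 .031 0 0;0 0 0 0 0;0 0 0 0 0;0 0 0 0 0"}}

```text
t: 33.15
ee_pos: [547.5, 121.2, 107.1]
orientation: [3.141, 0.004, -0.001]
ft_force: [-0.2, -0.0, -1.4]
width: 51.7
```

{"op": "play_rows", "data": {"increments": "0 0 0 -.03 0;0 0 0 -.03 0;0 0 0 -.014 0;0 0 0 -.004 0;0 0 0 -.001 0;0 0 0 0 0;.8 0 0 0 0;.8 0 0 0 0;.8 0 0 0 0;.8 0 0 .02 0;.9 0 0 .04 0;1 0 0 .04 0;1 -.014 -.03 0 0;1 -.014 -.03 0 0;1 -.014 -.03 0 0;1 -.014 -.03 0 0;1 -.014 -.03 0 0;1 -.016 -.031 0 0;1 0 0 0 0;1 0 0 0 0"}}

```text
t: 35.15
ee_pos: [461.9, -59.6, 128.6]
orientation: [-3.142, -0.001, -0.001]
ft_force: [0.3, 0.2, -0.2]
width: 87.6
```

Run:
```python
from m import *
d=grab('scene','s10.png'); print(jars(d,cloud(d)), ctrl.get_obs()['ee_pos'])
```

```text
{'A': [(623.8, 122.7, 27.2, 66.1), (737.8, -173.5, 28.8, 73.4), (766.9, -176.7, 31.3, 72.7)], 'B': [(547.0, 120.3, 27.5, 66.0)], 'D': [(462.4, -60.6, 27.2, 65.8)]} [462.33260908 -58.99932559 128.53203279]
```

{"op": "play_rows", "data": {"increments": "1 0 0 -.03 0;1 0 0 -.03 0;1 0 0 -.03 0;1 0 0 -.011 0;1 0 0 0 0;0 0 0 0 0;0 0 0 0 0;0 0 0 0 0;0 0 0 0 0;0 0 0 0 0"}}

```text
t: 36.2
ee_pos: [462.2, -59.3, 27.8]
orientation: [3.141, 0.004, 0.002]
ft_force: [-1.1, -2.1, 5.7]
width: 51.7
```

{"op": "play_rows", "data": {"increments": "0 0 0 .025 0;0 0 0 .035 0;0 0 0 .02 0;0 .002 .03 0 0;0 .002 .03 0 0;0 .002 .03 0 0;0 .002 .03 0 0;0 .002 .03 0 0;0 0 .031 0 0;0 0 0 0 0;0 0 0 0 0;0 0 0 0 0"}}

```text
t: 37.4
ee_pos: [471.4, 121.2, 107.0]
orientation: [3.141, 0.004, -0.001]
ft_force: [0.9, -1.0, -1.7]
width: 51.6
```

{"op": "play_rows", "data": {"increments": "0 0 0 -.03 0;0 0 0 -.03 0;0 0 0 -.014 0;0 0 0 -.004 0;0 0 0 -.001 0;0 0 0 0 0;.8 0 0 0 0;.8 0 0 0 0;.8 0 0 0 0;.8 0 0 .02 0;.9 0 0 .04 0;1 0 0 .04 0;1 0 -.03 .02 0;1 0 -.03 .02 0;1 0 -.03 0 0;1 0 -.03 0 0;1 0 -.03 0 0;1 0 -.03 0 0;1 0 0 0 0;1 0 0 0 0"}}

```text
t: 39.4
ee_pos: [471.7, -58.3, 168.3]
orientation: [-3.141, -0.002, -0.0]
ft_force: [-0.2, 0.5, -0.4]
width: 87.9
```

Run:
```python
from m import *
d=grab('scene','s11.png'); print(jars(d,cloud(d)), ctrl.get_obs()['ee_pos'])
d=grab('top','p11.png');P=cloud(d); z=P[...,2]; print(jars(d,P))
hsv=cv2.cvtColor(d['img'],cv2.COLOR_RGB2HSV).astype(int);H,S=hsv[...,0],hsv[...,1]
for m in ((H>20)&(H<32)&(S>150)&(z>95)&(z<125)&(P[...,1]<450), ((H<6)|(H>172))&(S>150)&(z>95)&(z<135)&(P[...,1]>300)&(P[...,1]<400)&(P[...,0]<650)):
    q=P[m]; print(len(q), cv2.minAreaRect(q[:,:2].astype(np.float32)) if len(q) else '', np.median(q[:,2]) if len(q) else '')
```

```text
{'A': [(622.2, 121.1, 27.5, 66.0), (736.9, -173.4, 29.0, 72.0), (764.7, -176.6, 31.0, 72.3)], 'B': [(548.3, 121.0, 28.0, 65.8)], 'D': [(472.9, 121.6, 27.8, 65.7)]} [471.65309076 -57.7521673  168.27228977]
{'A': [(622.1, 119.2, 25.3, 67.5)], 'B': [(547.1, 119.8, 26.0, 67.5)], 'D': [(471.2, 119.7, 26.2, 67.5)]}
267 ((503.50518798828125, 302.60498046875), (69.98795318603516, 13.340201377868652), 84.80762481689453) 113.3467191353285
429 ((608.8276977539062, 353.6481628417969), (41.726417541503906, 41.68955993652344), 71.58073425292969) 121.91710237392601
```

View pics/p11.png

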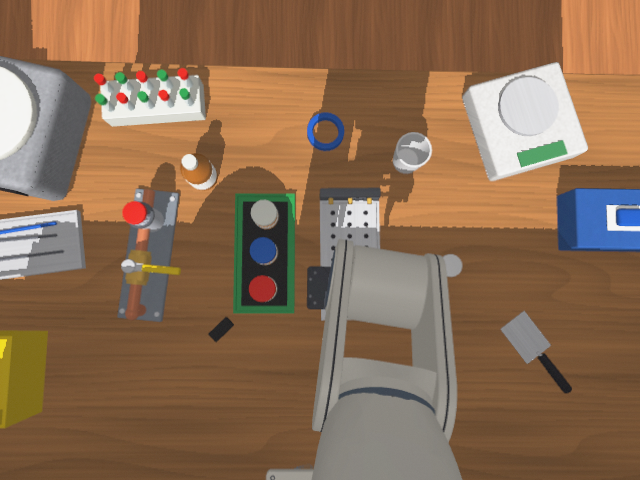

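All three jars stand in the green tray, at (264,213), (263,250) and (263,288). The lever is closed, the plunger is up, the bystanders are where they were and the arm is clear.

```bash
python3 -c "
from workcell import ctrl; print(ctrl.close_job())"
```

```text
the job is handed in; nothing more can be done
None
```

The job is done and handed in at about 39 s. The hand-in itself reports no verdict.

**What I did:**
- I stood the three jars present (A, B and D) in the steel tray.
- I pushed the valve lever open to its stop (15.8 N contact force).
- I pressed the plunger to its stop (27.5 N at about 18 mm of travel) and released it.
- I closed the valve to its stop (18.5 N).
- I then moved the jars to the green tray.

**Last checks:**
- **Jars:** they stand within about 3 mm of their planned spots in the green tray, at x ≈ 622, 547 and 472 mm and y ≈ 120 mm. Lid tops read 66–67.5 mm against the 67 mm expected, so they are on the floor and upright.
- **Valve and plunger:** the lever lies within about 1° of closed, and the plunger top is at 122 mm, fully up.
- **Bystanders:** they look unmoved in the last top view; I did not re-measure them.
- **Arm:** it was touching nothing at the end.

No check failed. The two cameras disagreed by about 2 mm in y, which is within their calibration.

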